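Open the longer sliding-lid spice box

TASK

Two wooden spice boxes with sliding lids stand on the kitchen counter. Open the longer box: take its lid by the finger bar, lift that end over the stop lip, slide the lid out of its grooves, then set it down (do not drop it) lying flat and bar side up on the bare counter. Leave the lid of the shorter box as it is.

Things in the scene. Friction and masses are not known exactly. Their poses are not given: they have to be found in the camera images.
- long_box: Longer box, fixed, 200 (x) by 110 mm. Origin under its centre; -x: lip end, towards the robot. Lid lies on ledges 56 up; lip 8 thick, top 64 up. Only the last 60 mm at +x have roofed grooves: roof underside 67, top 73 up, over 48 mm of lid; lower rims elsewhere. To free: raise the lid's -x end 10 to 15 mm (tilt 0.06 to 0.085), far end down; slide 60+ mm to -x, up to 3 mm rise on the way; lift off.
- long_lid: Loose lid of the longer box: a wooden board 176 long (own x) by 97 wide (own y) by 6 mm thick, about 90 g, centre of mass near the middle. Origin: centre of the board's underside; z up; -x is the end at the lip, +x the end in the grooves. End play 3 mm, side play 1.5 mm each way.
- long_lid_bar (a point): Centre (half-way up) of the finger bar on the longer lid, axes as the lid's. Bar 40 long (x), 16 wide (y), 28 mm high, on the board: the board's top is 14 mm below this point, its underside 20 mm below. The board reaches 35 mm from here to its lip end (-x), 141 mm to its far end (+x). Grip across the 16 mm width.
- short_lid_bar (a point): Centre of the like bar on the lid of the shorter box (140 by 110 by 73 mm, built alike, lid 116 by 97), to be left alone. The boxes stand side by side, centres 34 to 46 cm apart in y, either way round, the counter midway (y = 0) bare for 150 mm across; canister and glass jar outside on the left (+y), tray of cups outside on the right.
Mind the look-alikes: they are no part of the job. What is shaped like the long_lid but grey or yellow is not meant.

How it is judged:
By the outcome, as a careful person would: the job done as asked, in the order asked, and still so for the second after the job is handed in, with the robot touching nothing.
It also fails if it takes over 35 s, if anything falls off the work surface, if the arm or the gripper's body presses on something with over 40 N, if the wrist force passes 120 N, or if a joint passes its speed limit or range.

ROBOT

A 6-joint arm with a two-finger parallel gripper is mounted at the origin on the work surface. World frame = base frame: x ahead of the robot, y to its left, z up, the work surface at z = 0. Lengths are in m, angles in rad, forces in N, time in s.
With the tool pointing down it reaches from about 0.275 to 0.875 m from the base axis. Payload 12.5 kg.
Tool frame: the origin (TCP) lies midway between the tips of the shut fingers; the grasp point (between the pads) lies behind it (robot.grasp_offset is the z of the grasp point in the tool frame, in m); z points along the fingers, x is the direction in which the jaws open and shut, and the axes are right-handed (so a half turn about z gives the same grasp; the last joint's range is limited). The gripper opens to 85 mm and grips with 20 to 120 N. Pads are 22 mm wide; open, the fingers measure 114 mm over their backs; the gripper's body (76 mm by 85 mm) begins 54 mm behind the grasp point. The pads swing forward as they close: fully open they stand 13 mm farther back than shut.
Start: joints at [-1.244, 0.351, 1.652, -0, 1.139, -0.085], TCP at [0.22, -0.504, 0.231] pointing down, gripper open.
Joint ranges: [-2.75, 2.75], [-0.79, 2.1], [0.01, 2.65], [-1.57, 4.71], [0.07, 3.14], [-2.87, 2.87]. Speed limits (rad/s): [2.22, 2.22, 2.79, 3.14, 3.14, 3.14].

INTERFACE

Orientations are given as a unit quaternion [x, y, z, w].
In Python, from rig import robot gives the robot as it stands. Calls block until the motion is done:
- robot.move_pose(position, orientation): joint-space move of the TCP to a pose.
- robot.move_straight(position, orientation=None, speed=0.15, contact_N=None): straight line of the TCP; orientation=None keeps the orientation; speed is the mean speed in m/s. With contact_N (N) it stops when the force on the tool has changed by that much, and returns True; else False.
- robot.goto_joints(angles): joint-space move.
- robot.open() and robot.close_gripper(force=None): open the fingers fully, or close them until they stop; force is the grip in N (None keeps the last).
- robot.pause(seconds).
- robot.solve_ik(position, orientation): joint angles nearest the present ones, or None.
- robot.sense(): the state.
- robot.snapshot(name): name is "scene" or "side" or "wrist"; returns a dict with "color" (384x512x3 uint8, red, green, blue), "mtx" (3x3 intrinsics, pixels), "eye" and "rotation" of the camera in the world; the wrist camera has in their place "mount" (4x4, takes a point from camera to tool coordinates, whose origin is the TCP and whose axes are the tool frame's). Camera axes: x right, y up, looking along -z (the intrinsics and any distortion apply to the point x, -y, -z); pixel columns grow to the right and rows downward; lengths in m; the calibration is good to about 2 mm. The wrist camera is an equidistant fisheye: a pixel r from the principal point sees the ray r / f radians off the axis. A picture is of the moment at which its call begins: read the wrist's pose just before it. There is no depth.
A pose or a line that the arm cannot do raises robot.MotionError and nothing moves.
- robot.finish_job(): hands the job in, once; it reports no verdict.
The state is a dict: "clock": time; "joints": joint angles; "joint_vel": joint speeds; "joint_torque": joint torques, N m; "eef_pos": TCP position; "eef_rot": TCP orientation; "force": force on the tool from outside, world axes, zero at the start; "torque": the same for the moment, N m; "gripper_width": opening from 0.0 (shut) to 1.0 (fully open).
Only numpy, scipy, OpenCV 4.12 (cv2) and the standard library are available. Lean on these libraries where they do the work, as an engineer would, in place of code of your own. Each camera call takes 0.05 s, during which the arm holds its last target. There are 200 camera calls.

## Working session

There is one attempt and no reset: what is moved stays moved. The work goes in short steps, each a Python script; the robot and the scene stay as the last script left them, time stands still between calls to the robot, and variables do not carry over. Pictures are saved under pics/ and viewed, about 8 in all and at most 12, crops included, and the job is handed in when it is done.

```bash
mkdir -p pics; ls
python3 - <<'E'
from rig import robot
import cv2,numpy as np,pickle
d={}
for n in("scene","side"):
    s=robot.snapshot(n);d[n]=s
    cv2.imwrite(f"pics/{n}0.png",s["color"][:,:,::-1])
    print(n,s["mtx"].tolist(),np.round(s["eye"],3),np.round(s["rotation"],3).tolist(),[k for k in s])
pickle.dump(d,open("s0.pkl","wb"))
print(robot.sense(),robot.grasp_offset)
E
```

```text
pics
scene [[394.17757219144374, 0.0, 253.81730606009538], [0.0, 394.17757219144374, 194.67327643154258], [0.0, 0.0, 1.0]] [1.213 0.079 0.651] [0.287, 0.32, 0.68, 0.594] ['color', 'mtx', 'eye', 'rotation']
side [[484.16521667229995, 0.0, 260.4431320294964], [0.0, 484.16521667229995, 189.27545230387256], [0.0, 0.0, 1.0]] [0.284 0.826 0.552] [-0.083, 0.502, 0.852, -0.119] ['color', 'mtx', 'eye', 'rotation']
{'clock': 0.1, 'joints': array([-1.24361921e+00,  3.51201324e-01,  1.65233272e+00,  1.36091526e-05,
        1.13911454e+00, -8.45958621e-02]), 'joint_vel': array([ 0.00013241,  0.00014435, -0.00161714, -0.00041023, -0.00147772,
       -0.00038247]), 'joint_torque': array([ 3.41755185e-05, -5.06836939e+01, -2.91878092e+01, -1.37197553e-04,
        2.57775740e-03,  8.47070510e-06]), 'eef_pos': array([ 0.2200644 , -0.50373976,  0.23081227]), 'eef_rot': array([ 8.36728487e-01, -5.47617713e-01, -4.11947869e-04, -3.30281231e-04]), 'force': array([ 0.44591145, -0.73888134, -0.23523109]), 'torque': array([-0.04960847,  0.02493731,  0.04682757]), 'gripper_width': 1.0011767375672065} -0.0187
```

```bash
python3 -c "
import cv2,numpy as np
a=[cv2.resize(cv2.imread(f'pics/{n}0.png'),(700,525)) for n in('scene',)]
cv2.imwrite('pics/a.png',a[0])"
```

```text
(no output)
```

View pics/scene0.png

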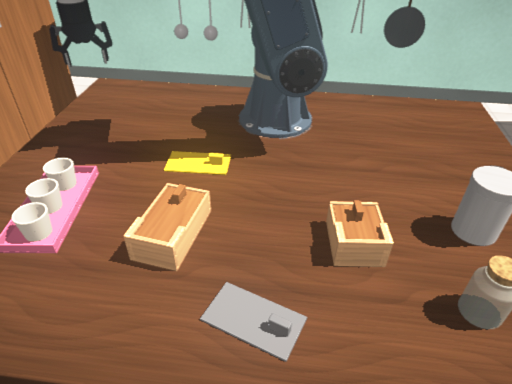

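View pics/side0.png

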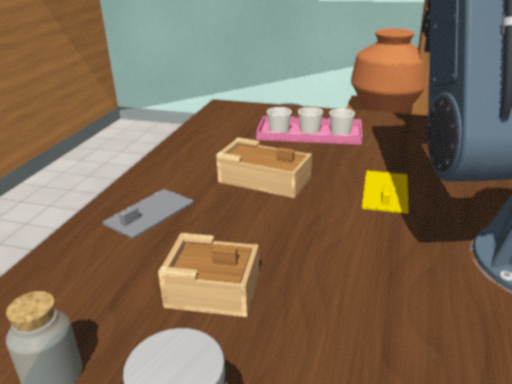

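Scene: the cup tray is at the left (−y). The brown-lidded boxes are at (170,225), which is longer, and (358,233), which is shorter. Two loose lids are decoys: yellow at (198,163) and grey at (254,320). The target is the left box's lid: it is brown and in a box clearly longer than wide. I'll triangulate its bar and look from above with the wrist camera.

```bash
cat > h.py <<'E'
import numpy as np,cv2
from scipy.spatial.transform import Rotation as R
def ray(s,px,tool=None):
    """origin, unit direction in world of pixel px"""
    K=s["mtx"];a=np.array([(px[0]-K[0][2])/K[0][0],(px[1]-K[1][2])/K[1][1]])
    if tool is None:
        d=np.array([a[0],-a[1],-1]);r=s["rotation"];r=R.from_quat(r).as_matrix() if np.size(r)==4 else np.array(r)
        o=np.array(s["eye"])
    else:
        t=np.hypot(*a);u=a/t if t>0 else a
        d=np.array([u[0]*np.sin(t),-u[1]*np.sin(t),-np.cos(t)]);M=np.array(s["mount"])
        Rt=R.from_quat(tool[1]).as_matrix()
        r=Rt@M[:3,:3];o=tool[0]+Rt@M[:3,3]
    d=r@d;return o,d/np.linalg.norm(d)
def plane(s,px,z,tool=None):
    o,d=ray(s,px,tool);return o+d*(z-o[2])/d[2]
def tri(rs):
    A=sum(np.eye(3)-np.outer(d,d) for o,d in rs);b=sum((np.eye(3)-np.outer(d,d))@o for o,d in rs)
    return np.linalg.solve(A,b)
def down(yaw):
    """tool down, tool x (jaw) along box y; yaw = box yaw"""
    return (R.from_euler('z',yaw)*R.from_matrix([[0,1,0],[1,0,0],[0,0,-1]])).as_quat()
E
python3 - <<'E'
from h import *
import pickle
from rig import robot
d=pickle.load(open("s0.pkl","rb"))
b=tri([ray(d["scene"],(183,190)),ray(d["side"],(286,155))]);print("bar",b)
for p in((129,252),(178,265),(210,210)):print(plane(d["scene"],p,0.0))
for sgn in(1,-1):
    q=(R.from_quat(down(0))*R.from_euler('z',0 if sgn>0 else np.pi)).as_quat()
    print(sgn,robot.solve_ik([b[0]+.03,b[1],.30],q))
E
```

```text
bar [ 0.52785732 -0.16814184  0.08321024]
[ 0.65476752 -0.26582728  0.        ]
[ 0.67610027 -0.14831483  0.        ]
[ 0.49143898 -0.11899456  0.        ]
1 [-3.72639962e-01  3.51833031e-01  1.47743043e+00 -4.44089210e-16
  1.31232919e+00 -1.94343629e+00]
-1 [-3.72639962e-01  3.51833031e-01  1.47743043e+00 -4.44089210e-16
  1.31232919e+00  1.19815636e+00]
```

```bash
sed -i 's/\[\[0,1,0\],\[1,0,0\],\[0,0,-1\]\]/[[0,-1,0],[-1,0,0],[0,0,-1]]/; s/tool x (jaw) along box y/tool x (jaw) along box -y/' h.py
python3 - <<'E'
from h import *
import pickle
from rig import robot
q=down(-.165)
robot.move_pose([.52,-.165,.27],q)
st=robot.sense();s=robot.snapshot("wrist")
pickle.dump((s,st),open("w1.pkl","wb"))
cv2.imwrite("pics/w1.png",s["color"][:,:,::-1])
print(st["clock"],s["mtx"],s["mount"],st["joints"])
from h import *
E
```

```text
1.7667 [[297.31863964   0.         255.15911409]
 [  0.         297.31863964 189.98981696]
 [  0.           0.           1.        ]] [[ 9.99999955e-01  1.56319728e-04 -2.54766585e-04 -8.30118896e-05]
 [ 7.65872551e-05 -9.57892638e-01 -2.87126605e-01 -7.34348711e-02]
 [-2.88922589e-04  2.87126573e-01 -9.57892608e-01 -1.42915320e-01]
 [ 0.00000000e+00  0.00000000e+00  0.00000000e+00  1.00000000e+00]] [-3.93707679e-01  3.05244934e-01  1.61643497e+00 -1.72214440e-04
  1.22009577e+00  1.34248827e+00]
```

View pics/w1.png

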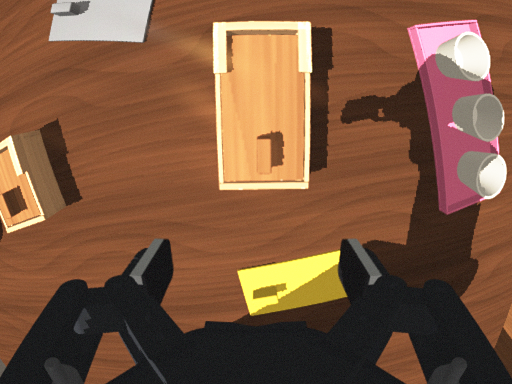

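The wrist view shows the long box at (217–311, 21–189), with its lip at the bottom (−x). The bar is at about (264,155). The short box is at left, the tray at right and the yellow decoy at the bottom. I'll enlarge the box to confirm.

Run:
```python
import cv2
im=cv2.imread("pics/w1.png")[10:200,190:340]
cv2.imwrite("pics/w1c.png",cv2.resize(im,None,fx=4,fy=4*.78 if 0 else 3.15,interpolation=cv2.INTER_CUBIC))
```

```text
(no output)
```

View pics/w1c.png

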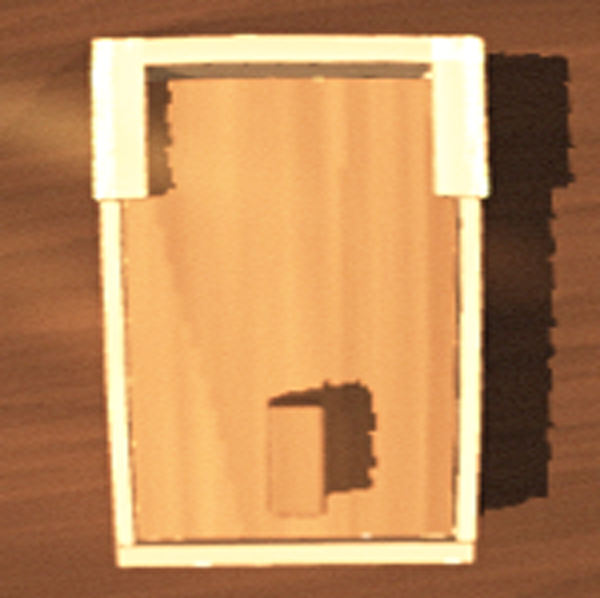

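The crop confirms it: a light box with roofed sides at the far end, the brown lid and the bar at crop x 267–325, y 406–515. That matches the longer box, so I'll project those points.

Run:
```python
from h import *
import pickle
s,st=pickle.load(open("w1.pkl","rb"));t=(st["eef_pos"],st["eef_rot"])
P=lambda c,z:plane(s,(190+c[0]/4-.4,10+c[1]/3.15-.4),z,t)
a,b=P((116,566),.064),P((474,564),.064);c,d=P((92,38),.073),P((485,37),.073)
for p in(a,b,c,d):print(p.round(4))
print("len",np.linalg.norm(a-c)*1,np.linalg.norm(b-d),"w",np.linalg.norm(a-b),np.linalg.norm(c-d))
v=(c+d-a-b);print("yaw",np.arctan2(v[1],v[0]), np.arctan2(*(a-b)[[1,0]])-np.pi/2,np.arctan2(*(c-d)[[1,0]])-np.pi/2,"centre",(a+b+c+d)/4)
B=[P(k,.09) for k in((267,406),(325,406),(265,515),(327,513))]
for p in B:print(p.round(4))
bc=sum(B)/4;print("bar",bc)
yaw=np.arctan2(v[1],v[0]);m=(a+b+c+d)/4
print("bar in box",R.from_euler('z',-yaw).apply(bc-m))
x=(B[0]+B[1]-B[2]-B[3]);print("bar yaw",np.arctan2(x[1],x[0]))
```

```text
[ 0.4973 -0.1163  0.064 ]
[ 0.48   -0.2253  0.064 ]
[ 0.6959 -0.1462  0.073 ]
[ 0.6789 -0.2565  0.073 ]
len 0.20103192935866837 0.201583888545795 w 0.11041539013272457 0.11159280120028361
yaw -0.15225269502645572 -0.15807502096234538 -0.15306239560602708 centre [ 0.58803558 -0.18607719  0.0685    ]
[ 0.5542 -0.1727  0.09  ]
[ 0.5517 -0.1883  0.09  ]
[ 0.516  -0.1658  0.09  ]
[ 0.5139 -0.183   0.09  ]
bar [ 0.53394113 -0.17742994  0.09      ]
bar in box [-0.05478017  0.00034298  0.0215    ]
bar yaw -0.15941341423925223
```

Run:
```python
from h import *
import pickle
d=pickle.load(open("s0.pkl","rb"));s=d["scene"]
for n,ps in dict(grey=[(202,317),(222,286),(306,317),(292,353)],yellow=[(165,170),(171,153),(231,155),(228,174)],short=[(334,264),(387,264),(328,206),(384,203)]).items():
    print(n,[plane(s,p,0.0 if n!="short" else (0 if p[1]>250 else .065)).round(3)[:2].tolist() for p in ps])
```

```text
grey [[0.794, -0.068], [0.718, -0.044], [0.767, 0.127], [0.844, 0.105]]
yellow [[0.341, -0.282], [0.254, -0.291], [0.238, -0.111], [0.335, -0.102]]
short [[0.627, 0.184], [0.611, 0.298], [0.512, 0.164], [0.483, 0.293]]
```

```bash
cat >> h.py <<'E'
YAW=-.156; BAR=np.array([.5339,-.1774,.076])
G=BAR-[0,0,.010]   # TCP at grasp
XB=R.from_euler('z',YAW).apply([1,0,0])
PIV=BAR+XB*.141-np.array([0,0,.020])
def tilted(th,s=0,up=0):
    r=R.from_rotvec(th*R.from_euler('z',YAW).apply([0,1,0]))
    return PIV+r.apply(G-PIV)-XB*s+np.array([0,0,up]),(r*R.from_quat(down(YAW))).as_quat()
E
python3 - <<'E'
from h import *
import pickle
from rig import robot
q=down(YAW)
robot.move_pose(G+[0,0,.07],q)
print(robot.move_straight(G,q,.1,contact_N=8), robot.sense()["eef_pos"]-G)
f0=robot.sense()["force"]
robot.close_gripper(60)
s=robot.sense();print(s["gripper_width"],s["force"]-f0,s["clock"])
for th in(.02,.04,.06,.074):
    p,o=tilted(th);c=robot.move_straight(p,o,.04,contact_N=20)
    print(th,c,(robot.sense()["force"]-f0).round(1),robot.sense()["torque"].round(2))
    if c:break
im=robot.snapshot("wrist")["color"][:,:,::-1]
i2=robot.snapshot("side")["color"][120:220,190:340,::-1]
cv2.imwrite("pics/t1.png",np.vstack([im,cv2.resize(i2,(512,341))[:216]])[:600])
print(robot.sense()["clock"])
E
```

```text
False [ 0.00043414 -0.00015583  0.00066709]
0.17119360759547506 [-0.54165218 -0.60856728  4.7757577 ] 3.9083
0.02 False [ 0.8 -0.1 -0.4] [-0.03 -0.18 -0.01]
0.04 False [0.7 0.6 0.8] [-0.08 -0.24  0.02]
0.06 False [1.  0.7 0. ] [-0.04 -0.25 -0.01]
0.074 False [ 1.1 -1.  -0.1] [-0.07 -0.2  -0.05]
5.0083
```

View pics/t1.png

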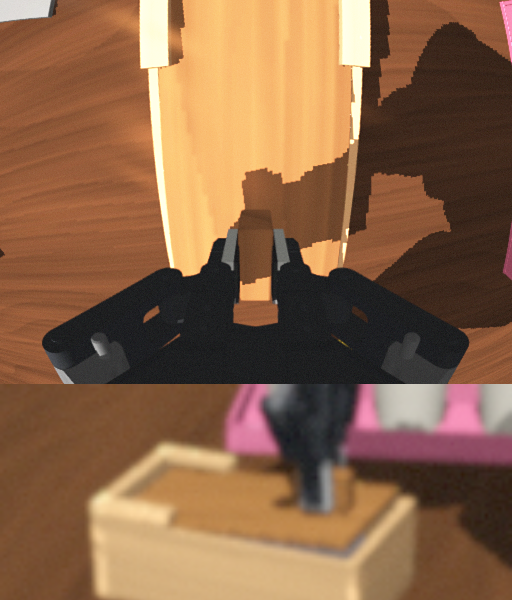

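The bar is gripped, with the pads on both sides at (232–285, 230–300). The side view shows the lip end raised, with a gap under it. Contact forces are tiny, so I'll slide.

Run:
```python
from h import *
from rig import robot
f0=robot.sense()["force"]
ok=True
for s,u in((.02,.0005),(.04,.0015),(.066,.003)):
    p,o=tilted(.074,s,u);c=robot.move_straight(p,o,.06,contact_N=12)
    st=robot.sense();print(s,c,(st["force"]-f0).round(1),(st["eef_pos"]-p).round(4))
    if c:ok=False;break
if ok:
    p,o=tilted(.074,.068,.075);c=robot.move_straight(p,o,.08,contact_N=12);print(c)
    st=robot.sense();print((st["force"]-f0).round(1),st["gripper_width"],st["clock"])
im=robot.snapshot("wrist")["color"][:,:,::-1]
i2=robot.snapshot("side")["color"][80:220,190:395,::-1]
cv2.imwrite("pics/t2.png",np.vstack([im,cv2.resize(i2,(512,350))])[:600+134][:600+0] if 0 else np.hstack([cv2.resize(im,(400,300)),cv2.resize(i2,(400,300))]))
```

```text
0.02 False [-0.8  1.1 -0.7] [-0.0002 -0.      0.0001]
0.04 False [-1.2  0.5 -0.8] [-0.0001 -0.0001  0.0002]
0.066 False [-0.1  0.1 -0.9] [ 0.0001 -0.0001  0.0002]
False
[ 0.1  0.2 -0.9] 0.17649891240321397 7.6083
```

View pics/t2.png

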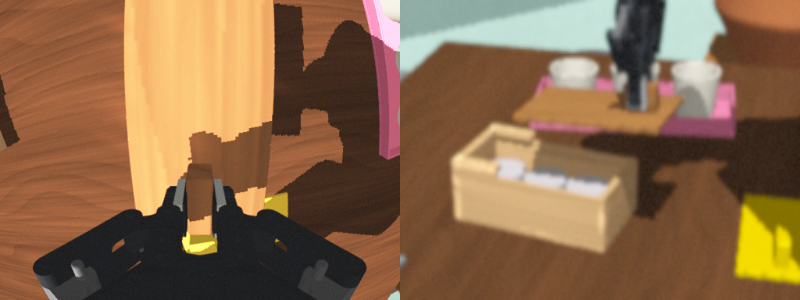

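The lid is out and held. I'll carry it level to the bare middle and lower it until it touches.

Run:
```python
from h import *
from rig import robot
q=down(0)
robot.move_straight([.487,.015,.15],q,.15)
robot.move_straight([.487,.015,.035],q,.1)
robot.pause(.2)
f0=robot.sense()["force"]
c=robot.move_straight([.487,.015,.008],q,.02,contact_N=3)
st=robot.sense();print(c,st["eef_pos"],(st["force"]-f0).round(1),st["torque"].round(2),st["gripper_width"],st["clock"])
im=robot.snapshot("scene")["color"][:,:,::-1]
i2=robot.snapshot("side")["color"][:,:,::-1]
cv2.imwrite("pics/t3.png",np.hstack([cv2.resize(im[130:330,130:400],(400,300)),cv2.resize(i2[120:300,100:340],(400,300))]))
```

```text
True [0.48692052 0.01499927 0.01023939] [-1.5 -0.1  5.8] [-0.01  0.05  0.04] 0.1737409674456788 11.7
```

View pics/t3.png

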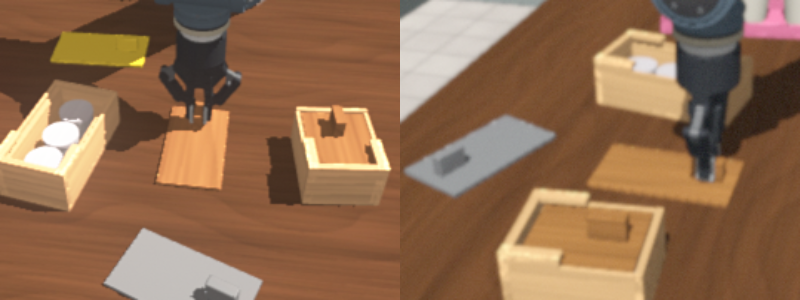

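Contact came at TCP z = 10.2 mm against about 10.5 mm expected, so the lid lies flat on bare counter, clear of both boxes and the grey decoy. I'll release and retreat.

Run:
```python
from h import *
from rig import robot
q=down(0)
robot.open()
robot.move_straight([.487,.015,.12],q,.1)
robot.move_straight([.40,.015,.28],q,.2)
robot.pause(.3)
st=robot.sense();print(st["clock"],st["gripper_width"],st["force"])
im=robot.snapshot("scene")["color"][:,:,::-1]
i2=robot.snapshot("side")["color"][:,:,::-1]
cv2.imwrite("pics/t4.png",np.hstack([cv2.resize(im[130:330,130:400],(400,300)),cv2.resize(i2[120:300,100:340],(400,300))]))
```

```text
15.0917 0.9989558348466491 [-1.00436322 -1.11404659 -0.33175349]
```

View pics/t4.png

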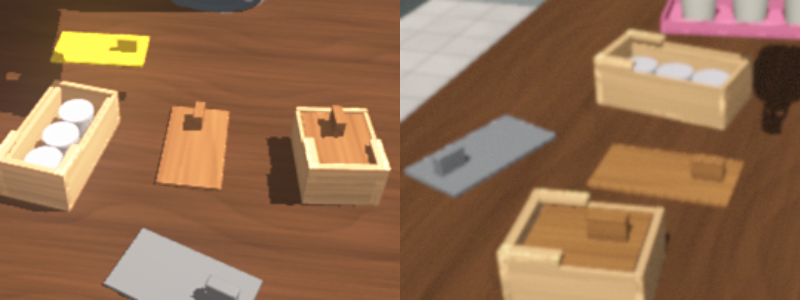

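The lid lies flat on the bare counter with the bar up. The long box is open and the short box's lid is in place.

```bash
python3 -c "
from rig import robot
print(robot.finish_job())"
```

```text
the job is handed in; nothing more can be done
None
```

The longer box is open, and its lid lies flat, bar side up, on the bare counter midway between the boxes. The job was handed in at about 15 s on the robot's clock, against the 35 s limit.

- **Opening:** I gripped the lid's finger bar, tilted that end up 0.074 rad over the lip, slid the lid 66 mm out of the grooves and lifted it off. Measured forces stayed below 6 N throughout.
- **Setting down:** I lowered it until it touched. Contact came at TCP height 10.2 mm against about 10.5 mm expected, which means it was level, and I then released it.
- **Last checks:** The final scene and side pictures show the lid flat, clear of both boxes and the grey lid. The short box's lid and the yellow and grey look-alikes had not visibly moved. The gripper was open and about 0.28 m up, touching nothing. No check failed or disagreed.

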